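# Close and pin a clamshell vial clamp, then keep it squeezed

### The arm

A 7-joint arm with a two-finger parallel gripper is mounted at the origin on a cart in front of the work surface, level with it; the furniture and walls round the work are solid. World frame = base frame: x ahead of the robot, y to its left, z up, the work surface at z = 0. Lengths are in m, angles in rad, forces in N, time in s.
With the tool pointing down it reaches from about 0.425 to 0.875 m from the base axis. Payload 8.4 kg.
Tool frame: the origin (TCP) lies midway between the tips of the shut fingers; the grasp point (between the pads) lies 19 mm behind it; z points along the fingers, y is the line along which they close (so a half turn about z gives the same grasp; the last joint's range is limited). The gripper opens to 85 mm and grips with 20 to 120 N. Pads are 22 mm wide; open, the fingers measure 114 mm over their backs; the gripper's body (76 mm by 85 mm) begins 54 mm behind the grasp point. The pads swing forward as they close: fully open they stand 13 mm farther back than shut.
Start: joints at [1.169, 0.333, 0.04, 1.465, -0.013, 1.343, -0.059], TCP at [0.194, -0.62, 0.231] pointing down, gripper open.
Joint ranges: [-2.58, 2.58], [-0.38, 2.09], [-1.3, 1.39], [0.25, 2.4], [-1.5, 4.64], [0.08, 2.09], [-2.65, 2.65]. Speed limits (rad/s): [2.22, 2.22, 2.79, 2.79, 3.14, 3.14, 3.14].

### API

Orientations are given as a 3x3 rotation matrix whose columns are the frame's x, y, z axes.
In Python, from cell import env gives the robot as it stands.
- The arm moves only by the tool servo_tool, never from a script. Its argument "steps" is a list of rows, each an object of numbers: "tx", "ty", "tz": the shift along the tool's x, y, z scaled (see below); "ax", "ay", "az": the turn, a rotation vector about the tool's x, y, z scaled (see below). A call has 1 to 20 rows; each row is the pose to reach, as a shift and turn from the pose commanded when the call began, along the tool's axes at that moment; what a row does not reach only later rows make up. The controller multiplies each number of a shift by 0.8 m and each number of a turn by pi/2 rad. A row lasts 1/10 s, in which the tool goes at most 50 mm and 8.59 degrees, less where a joint would pass 70% of its speed; a pose out of reach is approached as far as the arm can. A call with a number of a shift or a turn outside -1 to 1 is refused whole. A call with a gripper value outside its range is refused whole. "hand" is the closure in counts, from 0 (fully open) to 255 (shut), set as the call begins (left out, the last holds). The fingers move at their own pace and stop on an object; "force" is the grip in N (left out, the last holds). Time passes only in rows, so rows that repeat a pose let the fingers close. It gives the time, the measured TCP pose, the force, the opening and the grip force at its end, in the units of the state.
- env.read_state(): the state, without advancing time (a new reading comes with each control period).
- env.read_camera(name): name is "side" or "top"; returns a dict with "img" (400x640x3 uint8, blue, green, red), "z_map" (400x640 float32, m along the optical axis (not along the pixel's ray), 0 where there is no reading), "vfov" (degrees; the focal length in pixels is half the picture's height over the tangent of half this angle, whatever the lens; pixels are square), "cx", "cy" (the principal point, pixels), "view" (4x4, takes a point from world to camera coordinates). Camera axes: x right, y down, z forward; pixel columns grow to the right and rows downward; lengths in m; the calibration is good to about 2 mm. A picture is of the moment at which its call begins.
- env.finish_job(): hands the job in; it is judged then, once.
The state is a dict: "clock": time; "joints": joint angles; "qd": joint speeds; "joint_torque": joint torques, N m; "tool_pos": TCP position; "eef_rot": TCP orientation; "wrist_force": force on the tool from outside, world axes, zero at the start; "torque": the same for the moment, N m; "gripper_width": finger opening in m; "finger_force": force on a finger pad.
Only numpy, scipy, OpenCV 4.12 (cv2) and the standard library are available. Lean on these libraries where they do the work, as an engineer would, in place of code of your own. Each camera call takes 0.05 s, during which the arm holds its last target. There are 200 camera calls.

### The job

First lift the red dust cap off the clamp's pin hole and set it over its white parking post. Then swing the blue half of the clamp shut round the amber vial and, with the half shut, push the yellow-headed lock pin from its stand all the way down through the aligned holes. Finish by squeezing the clamp's two ears, blue and silver, together between the fingers, and stay there gripping them, without letting go; leave the vial standing and everything else on the bench where it is.

Things in the scene. Friction and masses are not known exactly. Their poses are not given: they have to be found in the camera images.
- clamp_base: clamshell vial clamp, fixed to the bench: dark base plate 150 x 110 x 12 mm. Origin on the bench under the centre of the clamp ring; z up, +x to the hinge, -x to the pin lugs and ears (roughly towards the robot), +y to the blue swinging half. The silver half (-y) is fixed. Ring z 30 to 54 mm, outer radius 33 mm
- lug_hole (a point): centre of the pin hole's mouth, 62 mm above the bench, at x -58 mm, y 0 of clamp_base, on top of a steel boss (20 mm wide, 8 mm high) on the silver upper lug (32 x 32 mm, z 44 to 54 mm). The silver lower lug is at z 20 to 30 mm; when shut, the blue lug lies between. All holes are 13 mm wide
- clamp_hinge (a point): top of the clamp's upright hinge axis, at x +45 mm, y 0 of clamp_base
- half_moving (a joint): opening angle of the blue half about the upright hinge, rad: 0 is shut (hard stop, lug holes aligned), growing as it swings out to the clamp's +y side (clockwise seen from above), limit 1.3. Light friction (0.08 N m): it stays where it is left
- ear_moving: blue ear of the swinging half, an upright plate 32 mm long, 8 mm thick, from 20 to 75 mm above the bench. Origin: on the hinge axis at bench height, axes turning with the blue half (equal to clamp_base's when shut); the plate's centre lies at x -153 mm, y +10 mm of it, its outer face at y +14 mm
- ear_moving_top (a point): middle of the blue ear's top edge, 75 mm above the bench
- ear_fixed: silver ear of the fixed half, same plate. Origin and axes as clamp_base; plate centre at x -108 mm, y -10 mm. When shut the two ears stand parallel with 12 mm between them, 28 mm over their outer faces
- ear_fixed_top (a point): middle of the silver ear's top edge, 75 mm above the bench
- dust_cap: loose red dust cap, open below: outer diameter 30 mm, inner 24 mm, 24 mm high, 20 mm deep inside, 20 g. Origin: centre of its open rim, z up. At the start it covers the boss, its rim resting on the upper lug 54 mm above the bench
- cap_post: white parking post for the cap, fixed: foot disc of 64 mm diameter, 8 mm high, with a post of 18 mm diameter on it to 22 mm above the bench. Origin: centre of its underside. The parked cap fits over the post with its rim on the disc
- pin_stand: grey block 40 x 40 mm, top 56 mm above the bench, on a 66 mm square foot; fixed; an upright 13 mm hole in its top holds the lock pin. Origin: centre of its underside
- lock_pin: lock pin, 60 g: steel shaft of 10 mm diameter, 45 mm long with a tapered tip, below a round yellow knob of 20 mm diameter, 26 mm high. Origin: the tip of the shaft, z up towards the knob. At the start it stands in pin_stand, knob resting on the block; fully home in the clamp the knob rests on the boss and the tip is 17 mm above the bench
- vial: brown glass vial, 44 mm diameter, 76 mm high, standing loose on the clamp's base plate inside the ring (3 mm free all round, top 88 mm above the bench). Origin: centre of its underside
- flask: bystander: conical flask, 73 mm wide, 112 mm high; origin at its underside
- wash_bottle: bystander: wash bottle with bent spout, 62 mm wide, 184 mm high; origin at its underside
- beaker: bystander: plastic beaker with handle, 94 mm high; origin at its underside
Not all that is in view belongs to the job. What is shaped like the vial but green or purple is not meant.

How it is judged:
By the outcome, as a careful person would: the job done as asked, in the order asked, and still so for the second after the job is handed in, while the arm keeps its last pose, push and grip.
It also fails if it takes over 72 s, if anything falls off the work surface, if the arm or the gripper's body presses on something with over 40 N, if the wrist force passes 120 N, or if a joint passes its speed limit or range.

## Working session

There is one attempt and no reset: what is moved stays moved. The work goes in short steps, Python scripts to look and compute and a tool call to move; the robot and the scene stay as the last step left them, time stands still between calls to the robot, and variables do not carry over. Pictures are saved under pics/ and viewed, at most 10 in all, crops included, and the job is handed in when it is done.

Besides the shell and the picture viewer there is one more tool, called after ">>>" as name(argument=value, ...) on one line, values as JSON. servo_tool: Moves the arm, as the interface text tells. Its arguments: {"type":"object","properties":{"steps":{"type":"array","items":{"type":"object","properties":{"tx":{"type":"number"},"ty":{"type":"number"},"tz":{"type":"number"},"ax":{"type":"number"},"ay":{"type":"number"},"az":{"type":"number"}}}},"hand":{"type":"number"},"force":{"type":"number"}},"required":["steps"]}

```bash
ls; mkdir -p pics; cat > h.py <<'E'
import numpy as np, cv2
from cell import env
def cam(n):
    d=env.read_camera(n); d['f']=d['img'].shape[0]/2/np.tan(np.radians(d['vfov'])/2); return d
def cloud(d):
    z=d['z_map']; v,u=np.indices(z.shape)
    P=np.stack([(u-d['cx'])*z/d['f'],(v-d['cy'])*z/d['f'],z,np.ones_like(z)],-1)
    W=P@np.linalg.inv(d['view']).T
    W=W[...,:3]; W[z==0]=np.nan
    return W
def proj(d,p):
    c=d['view']@np.append(p,1); return c[:2]/c[2]*d['f']+[d['cx'],d['cy']]
E
python3 - <<'E'
from h import *
for n in('top','side'):
    d=cam(n); cv2.imwrite(f'pics/{n}0.png',d['img']); np.savez(f'{n}0.npz',img=d['img'],W=cloud(d))
    print(n,d['f'],d['cx'],d['cy'],np.linalg.inv(d['view']).round(3).tolist())
s=env.read_state(); print(s['clock'],s['tool_pos'],np.round(s['eef_rot'],3).tolist(),s['gripper_width'])
E
```

```text
pics
top 425.26128024412066 314.9109422403625 195.7324312960033 [[-0.03, -0.982, 0.185, 0.252], [-1.0, 0.03, -0.001, -0.093], [-0.005, -0.185, -0.983, 1.625], [0.0, 0.0, 0.0, 1.0]]
side 401.00468321917793 318.77280807559845 195.74415615734347 [[0.999, 0.035, -0.006, 0.555], [0.028, -0.67, 0.742, -1.214], [0.022, -0.742, -0.67, 1.085], [0.0, 0.0, 0.0, 1.0]]
0.1 [ 0.19367035 -0.62006024  0.23052173] [[0.955, 0.298, -0.001], [0.298, -0.955, 0.001], [-0.0, -0.001, -1.0]] 0.08504962556210277
```

View pics/top0.png

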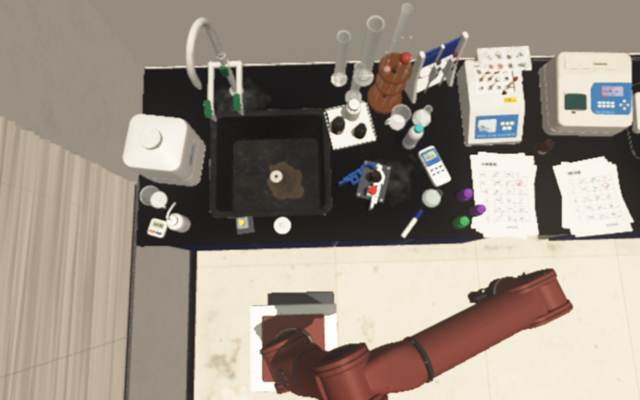

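View pics/side0.png

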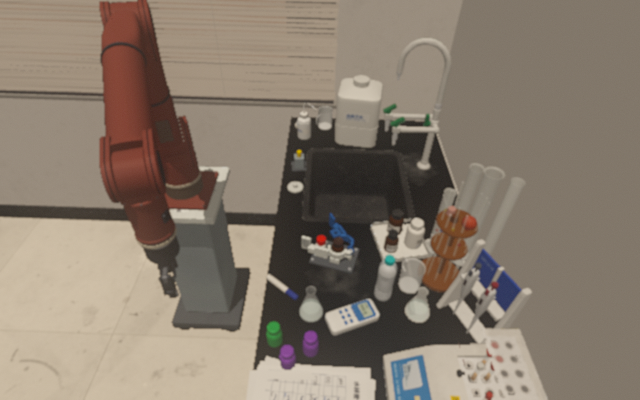

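The top view shows the clamp near (374,187), with the red cap at (373,190) and the blue half open towards (350,177). The pin stand is at (245,224), the cap post at (282,226) and a flask at (431,198). I'll zoom in and measure.

```bash
python3 - <<'E'
from h import *
t=np.load('top0.npz'); s=np.load('side0.npz')
a=cv2.resize(t['img'][150:245,225:445],None,fx=3.6,fy=3.6,interpolation=cv2.INTER_CUBIC)
b=cv2.resize(s['img'][140:290,260:400],None,fx=2.6,fy=2.6,interpolation=cv2.INTER_CUBIC)
cv2.imwrite('pics/c0.png',a[:300+50,:800]);cv2.imwrite('pics/c1.png',cv2.resize(s['img'][140:290,260:400],None,fx=4,fy=4,interpolation=cv2.INTER_CUBIC))
for n,q in(('top',t),('side',s)):
    W=q['W'];hsv=cv2.cvtColor(q['img'],cv2.COLOR_BGR2HSV).astype(int);H,S,V=hsv[...,0],hsv[...,1],hsv[...,2]
    roi=(W[...,0]>.35)&(W[...,0]<.9)&(W[...,1]>-.35)&(W[...,1]<.35)&(W[...,2]>0.01)&(W[...,2]<.25)
    for c,m in dict(red=((H<6)|(H>174))&(S>150)&(V>80),yel=(H>20)&(H<35)&(S>120)&(V>100),blue=(H>100)&(H<125)&(S>140)&(V>60),white=(S<40)&(V>190)).items():
        k=(m&roi).astype('uint8'); N,L,st,ce=cv2.connectedComponentsWithStats(k)
        for i in range(1,N):
            if st[i,4]>8:
                p=W[L==i]; print(n,c,st[i,4],ce[i].round(1),'med',np.median(p,0).round(4),'min',p.min(0).round(3),'max',p.max(0).round(3))
E
```

```text
top red 44 [372.3 189.8] med [ 0.559  -0.3072  0.0778] min [ 0.546 -0.319  0.068] max [ 0.573 -0.295  0.086]
top yel 22 [241.5 222. ] med [0.4531 0.1763 0.0822] min [0.445 0.17  0.062] max [0.461 0.187 0.088]
top blue 216 [353.6 175.3] med [ 0.6203 -0.2419  0.0477] min [ 0.587 -0.324  0.019] max [ 0.666 -0.182  0.08 ]
top white 14 [239.1  92.1] med [0.8945 0.1603 0.2249] min [0.886 0.155 0.217] max [0.899 0.168 0.232]
top white 56 [210.5  97.9] med [0.8783 0.2595 0.2261] min [0.832 0.254 0.215] max [0.898 0.27  0.232]
top white 140 [354.1 106.5] med [ 0.8772 -0.2522  0.1092] min [ 0.859 -0.278  0.051] max [ 0.9   -0.227  0.122]
top white 82 [183.9 133.3] med [0.7471 0.3455 0.2429] min [0.683 0.339 0.23 ] max [0.787 0.35  0.25 ]
top white 46 [352.6 143.8] med [ 0.7576 -0.2528  0.0178] min [ 0.743 -0.318  0.01 ] max [ 0.77  -0.175  0.026]
top white 29 [379.1 168.3] med [ 0.647  -0.3413  0.055 ] min [ 0.624 -0.349  0.011] max [ 0.675 -0.331  0.091]
top white 110 [376.  192.5] med [ 0.5494 -0.3249  0.0527] min [ 0.496 -0.35   0.01 ] max [ 0.604 -0.3    0.082]
top white 61 [282.6 223.4] m
[... 358 characters left out ...]
13  0.069] max [ 0.601 -0.192  0.078]
side blue 184 [340.6 232.8] med [ 0.6246 -0.2521  0.047 ] min [ 0.595 -0.326  0.036] max [ 0.667 -0.205  0.059]
side white 31 [368.   99.1] med [0.746  0.346  0.2436] min [0.699 0.338 0.239] max [0.777 0.35  0.249]
side white 58 [417.1 222.3] med [ 0.8843 -0.2546  0.1115] min [ 0.87  -0.274  0.106] max [ 0.899 -0.237  0.115]
side white 37 [414.6 231. ] med [ 0.8767 -0.2725  0.0868] min [ 0.86  -0.28   0.082] max [ 0.9   -0.254  0.095]
side white 39 [316.4 247.1] med [ 0.5443 -0.3269  0.0511] min [ 0.52  -0.338  0.039] max [ 0.578 -0.312  0.057]
side white 12 [346.7 251.2] med [ 0.6466 -0.3426  0.053 ] min [ 0.638 -0.349  0.05 ] max [ 0.655 -0.339  0.057]
```

View pics/c0.png

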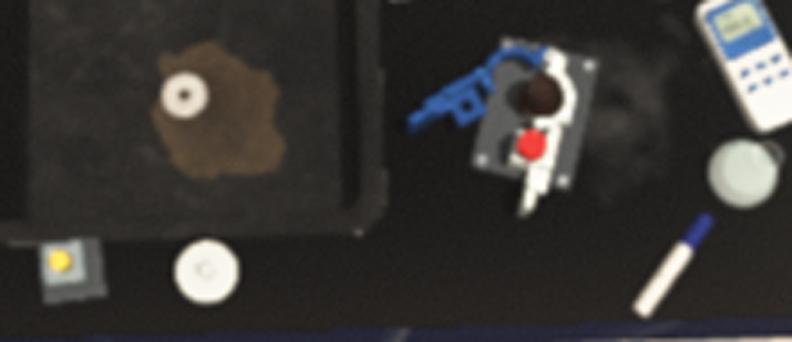

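View pics/c1.png

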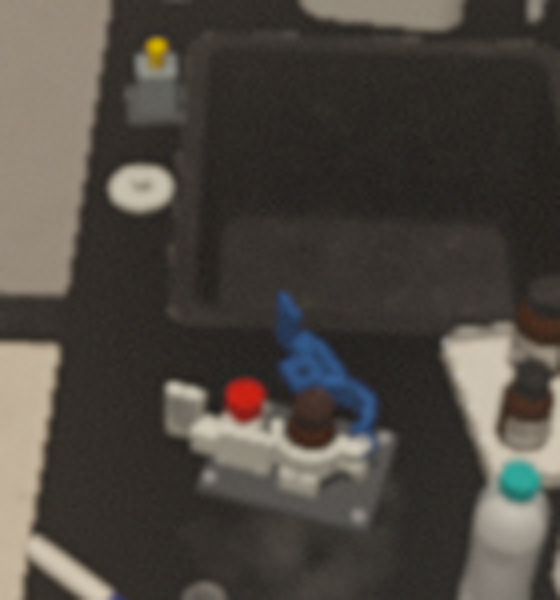

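Crop c0 shows base-plate corners near (505,38), (598,62), (570,190) and (472,168), and the silver ear at (525,210). In c1 the blue half is fully open. Next I'll fit the clamp pose.

```bash
cat > fit.py <<'E'
from h import *
from scipy.optimize import least_squares
# box model of silver half + plate: fit by top z-map height bands
t=np.load('top0.npz'); s=np.load('side0.npz')
d=cam('top')
C=np.linalg.inv(d['view'])
def at(u,v,z):
    r=C[:3,:3]@[(u-d['cx'])/d['f'],(v-d['cy'])/d['f'],1]; return C[:3,3]+r*(z-C[2,3])/r[2]
P=np.array([at(225+(a+.5)/3.6-.5,150+(b+.5)/3.6-.5,.012) for a,b in[(505,38),(598,62),(570,190),(472,168)]])
print('plate',P.round(4).tolist(),P.mean(0).round(4))
ex=(P[0]+P[1]-P[2]-P[3])/2; ey=(P[0]+P[3]-P[1]-P[2])/2
print('yaw',np.degrees(np.arctan2(ex[1],ex[0])),np.degrees(np.arctan2(-ey[0],ey[1])),np.linalg.norm(ex),np.linalg.norm(ey))
for n,q in(('top',t),('side',s)):
    W=q['W'];hsv=cv2.cvtColor(q['img'],cv2.COLOR_BGR2HSV).astype(int);H,S,V=hsv[...,0],hsv[...,1],hsv[...,2]
    near=(abs(W[...,0]-.57)<.12)&(abs(W[...,1]+.29)<.13)
    red=((H<8)|(H>172))&(S>120)&near&(W[...,2]>.07)
    vial=near&(W[...,2]>.08)&(W[...,2]<.095)&(S<175)&(V<110)&~red
    ear=near&(S<60)&(V>150)&(W[...,2]>.06)&(W[...,0]<.56)
    blue=near&(H>98)&(H<128)&(S>110)&(W[...,2]>.02)
    bear=blue&(W[...,2]>.06)
    for k,m in dict(red=red,vial=vial,ear=ear,bear=bear).items():
        p=W[m]
        if len(p): print(n,k,len(p),'mid',((p.min(0)+p.max(0))/2).round(4),'mean',p.mean(0).round(4),'zmax',p[:,2].max().round(3))
    B=W[blue]; print(n,'blue extreme',B[B[:,1].argmax()].round(3))
# pin / post in top by pixels
hsv=cv2.cvtColor(t['img'],cv2.COLOR_BGR2HSV).astype(int)
W=t['W']
m=(hsv[...,1]<60)&(hsv[...,2]>150)&(abs(W[...,0]-.449)<.05)&(abs(W[...,1]-.033)<.05)
v,u=np.nonzero(m); (c,r,_)=cv2.fitEllipse(cv2.convexHull(np.stack([u,v],1).astype(np.float32)));print('post',c,r,at(*c,.008).round(4),'post circle top')
m=(hsv[...,0]>18)&(hsv[...,0]<36)&(hsv[...,1]>100)&(abs(W[...,0]-.453)<.03)&(abs(W[...,1]-.176)<.03)
v,u=np.nonzero(m); print('pin',at(u.mean(),v.mean(),.08).round(4))
v,u=np.nonzero(((hsv[...,0]<8)|(hsv[...,0]>172))&(hsv[...,1]>120)&(abs(W[...,0]-.56)<.03)&(abs(W[...,1]+.31)<.03));print('cap',at(u.mean(),v.mean(),.076).round(4))
E
python3 fit.py
```

```text
plate [[0.6913, -0.2945, 0.012], [0.6613, -0.3939, 0.012], [0.5215, -0.3552, 0.012], [0.5486, -0.2518, 0.012]] [ 0.6057 -0.3239  0.012 ]
yaw -16.08413388979014 -15.726543064955452 0.1469686699053728 0.10534930912060742
top red 50 mid [ 0.56   -0.3087  0.0785] mean [ 0.5603 -0.3076  0.0779] zmax 0.086
top vial 63 mid [ 0.6121 -0.2603  0.0871] mean [ 0.6147 -0.3197  0.0866] zmax 0.094
top ear 26 mid [ 0.5223 -0.3094  0.0713] mean [ 0.5152 -0.3037  0.0722] zmax 0.082
top bear 30 mid [ 0.6258 -0.2386  0.0702] mean [ 0.6039 -0.2055  0.0705] zmax 0.08
top blue extreme [ 0.589 -0.182  0.079]
side red 61 mid [ 0.5587 -0.3115  0.0765] mean [ 0.5591 -0.3126  0.0764] zmax 0.083
side vial 74 mid [ 0.6151 -0.328   0.0863] mean [ 0.6154 -0.3284  0.0864] zmax 0.092
side ear 22 mid [ 0.5095 -0.3064  0.071 ] mean [ 0.5087 -0.3069  0.0729] zmax 0.078
side bear 24 mid [ 0.597  -0.1996  0.0691] mean [ 0.5966 -0.2036  0.0711] zmax 0.078
side blue extreme [ 0.59  -0.185  0.073]
post (288.1783142089844, 235.7537841796875) (21.295427322387695, 42.60752868652344) [0.4048 0.0117 0.008 ] post circle top
pin [0.4536 0.1764 0.08  ]
cap [ 0.5599 -0.3076  0.076 ]
```

```bash
cat >> h.py <<'E'
YAW=np.radians(-16); OR=np.array([.616,-.325,0]); 
def cl(x,y,z):  # clamp frame to world
    c,s=np.cos(YAW),np.sin(YAW); return OR+[c*x-s*y,s*x+c*y,z]
def go(p,yaw=None,c=None):  # numbers for target TCP p, tool-y yaw (deg)
    s=env.read_state(); R=np.array(s['eef_rot']); o=np.array(s['tool_pos']) if c is None else c
    r=[0,0,0]
    if yaw is not None:
        from scipy.spatial.transform import Rotation as Q
        a=np.radians(yaw); T=np.array([[-np.sin(a),np.cos(a),0],[np.cos(a),np.sin(a),0],[0,0,-1]]).T
        T=np.array([[-np.sin(a),np.cos(a),0],[np.cos(a),np.sin(a),0],[0,0,-1]]).T
        y=np.array([np.cos(a),np.sin(a),0]);z=np.array([0,0,-1.]);x=np.cross(y,z)
        r=Q.from_matrix(R.T@np.stack([x,y,z],1)).as_rotvec()/(np.pi/2)
    print('t',(R.T@(np.array(p)-o)/.8).round(4),'a',np.round(r,4),'from',o.round(4),'to',np.round(p,4))
E
python3 - <<'E'
from h import *
go(cl(-58,0,200)*[1,1,1] if 0 else cl(-.058,0,.18),-106)
t=np.load('top0.npz')
for n in('top','side'):
    q=np.load(n+'0.npz');W=q['W'];hsv=cv2.cvtColor(q['img'],cv2.COLOR_BGR2HSV)
    m=(hsv[...,1]<70)&(hsv[...,2]>120)&(abs(W[...,0]-.45)<.045)&(abs(W[...,1]-.033)<.045)
    p=W[m];print(n,m.sum(),((p.min(0)+p.max(0))/2).round(4),p.mean(0).round(4),(p.max(0)-p.min(0)).round(3))
    v,u=np.nonzero(m);print(u.min(),u.max(),v.min(),v.max())
E
```

```text
t [ 0.5533 -0.2345  0.0635] a [-7.000e-04  3.000e-04  3.705e-01] from [ 0.1937 -0.6201  0.2306] to [ 0.5602 -0.309   0.18  ]
top 274 [ 0.4414  0.035  -0.4033] [ 0.4422  0.0345 -0.085 ] [0.073 0.085 0.863]
274 301 217 249
side 151 [0.4445 0.0387 0.0079] [0.4457 0.0312 0.0063] [0.064 0.077 0.029]
287 302 181 192
```

>>> servo_tool(steps=[{"tx":0.05,"ty":-0.02,"tz":0.0,"az":0.05},{"tx":0.15,"ty":-0.06,"tz":0.0,"az":0.15},{"tx":0.25,"ty":-0.12,"tz":0.0,"az":0.25},{"tx":0.35,"ty":-0.16,"tz":0.0,"az":0.37},{"tx":0.45,"ty":-0.2,"tz":0.02,"az":0.37},{"tx":0.5533,"ty":-0.2345,"tz":0.0635,"az":0.3705},{"tx":0.5533,"ty":-0.2345,"tz":0.0635,"az":0.3705},{"tx":0.5533,"ty":-0.2345,"tz":0.0635,"az":0.3705},{"tx":0.5533,"ty":-0.2345,"tz":0.0635,"az":0.3705},{"tx":0.5533,"ty":-0.2345,"tz":0.0635,"az":0.3705},{"tx":0.5533,"ty":-0.2345,"tz":0.0635,"az":0.3705},{"tx":0.5533,"ty":-0.2345,"tz":0.0635,"az":0.3705},{"tx":0.5533,"ty":-0.2345,"tz":0.0635,"az":0.3705},{"tx":0.5533,"ty":-0.2345,"tz":0.0635,"az":0.3705}], hand=80, force=25)

```text
invalid input
```

>>> servo_tool(steps=[{"tx":0.05,"ty":-0.02,"tz":0.0,"ax":0,"ay":0,"az":0.05},{"tx":0.15,"ty":-0.06,"tz":0.0,"ax":0,"ay":0,"az":0.15},{"tx":0.25,"ty":-0.12,"tz":0.0,"ax":0,"ay":0,"az":0.25},{"tx":0.35,"ty":-0.16,"tz":0.0,"ax":0,"ay":0,"az":0.37},{"tx":0.45,"ty":-0.2,"tz":0.02,"ax":0,"ay":0,"az":0.37},{"tx":0.55,"ty":-0.23,"tz":0.06,"ax":0,"ay":0,"az":0.37},{"tx":0.55,"ty":-0.23,"tz":0.06,"ax":0,"ay":0,"az":0.37},{"tx":0.55,"ty":-0.23,"tz":0.06,"ax":0,"ay":0,"az":0.37},{"tx":0.55,"ty":-0.23,"tz":0.06,"ax":0,"ay":0,"az":0.37},{"tx":0.55,"ty":-0.23,"tz":0.06,"ax":0,"ay":0,"az":0.37}], hand=80, force=25)

```text
clock: 1.15
tool_pos: [0.5604, -0.3116, 0.1827]
eef_rot: [[0.962, -0.274, -0.0], [-0.274, -0.962, 0.0], [-0.0, -0.0, -1.0]]
wrist_force: [-0.0, -0.6, 0.9]
gripper_width: 0.0582
finger_force: 0.0
```

>>> servo_tool(steps=[{"tx":0,"ty":-0.003,"tz":0.05,"ax":0,"ay":0,"az":0},{"tx":0,"ty":-0.003,"tz":0.1,"ax":0,"ay":0,"az":0},{"tx":0,"ty":-0.003,"tz":0.13,"ax":0,"ay":0,"az":0},{"tx":0,"ty":-0.003,"tz":0.156,"ax":0,"ay":0,"az":0},{"tx":0,"ty":-0.003,"tz":0.156,"ax":0,"ay":0,"az":0},{"tx":0,"ty":-0.003,"tz":0.156,"ax":0,"ay":0,"az":0}])

```text
clock: 1.75
tool_pos: [0.5596, -0.3113, 0.0587]
eef_rot: [[0.961, -0.275, -0.0], [-0.275, -0.961, 0.0], [-0.001, -0.0, -1.0]]
wrist_force: [-0.8, -0.4, -0.4]
gripper_width: 0.0586
finger_force: 0.0
```

```bash
python3 - <<'E'
from h import *
s=env.read_state();print(s['tool_pos'],s['wrist_force'],s['gripper_width'])
d=cam('side');cv2.imwrite('pics/g1.png',cv2.resize(d['img'][190:290,270:400],None,fx=4,fy=4,interpolation=cv2.INTER_CUBIC))
for n in('top','side'):
    q=np.load(n+'0.npz');W=q['W'];I=q['img'].max(2)
    m=(I>110)&(abs(W[...,0]-.45)<.06)&(abs(W[...,1]-.033)<.06)&(W[...,2]>-.02)
    N,L,st,ce=cv2.connectedComponentsWithStats(m.astype('uint8'));i=st[1:,4].argmax()+1
    p=W[L==i];lo=p[p[:,2]<.014]
    hi=p[p[:,2]>.016]
    print(n,st[i],((lo.min(0)+lo.max(0))/2).round(4),lo.mean(0).round(4),(lo.max(0)-lo.min(0)).round(3),'post',len(hi),hi.mean(0).round(4),p.mean(0).round(4))
    g=np.load(n+'0.npz')
E
```

```text
[ 0.55956045 -0.31126681  0.05874357] [-0.82707922 -0.41814354 -0.3530897 ] 0.05858907173263034
top [273 216  18  18 249] [0.449  0.0371 0.0022] [0.4467 0.0348 0.0065] [0.066 0.066 0.023] post 19 [0.4486 0.0391 0.0212] [0.4467 0.0349 0.0081]
side [287 181  17  12 157] [0.4462 0.0407 0.0026] [0.4466 0.0318 0.0047] [0.067 0.081 0.018] post 12 [0.4446 0.0307 0.0194] [0.4465 0.0316 0.006 ]
```

View pics/g1.png

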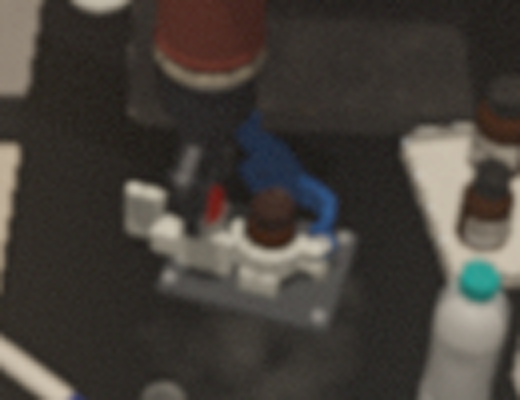

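The picture shows the fingers straddling the red cap, which is visible at (215,205). Now I'll grip and lift it.

>>> servo_tool(steps=[{"tx":0,"ty":0,"tz":0,"ax":0,"ay":0,"az":0},{"tx":0,"ty":0,"tz":0,"ax":0,"ay":0,"az":0},{"tx":0,"ty":0,"tz":0,"ax":0,"ay":0,"az":0},{"tx":0,"ty":0,"tz":0,"ax":0,"ay":0,"az":0},{"tx":0,"ty":0,"tz":0,"ax":0,"ay":0,"az":0},{"tx":0,"ty":0,"tz":0,"ax":0,"ay":0,"az":0},{"tx":0,"ty":0,"tz":0,"ax":0,"ay":0,"az":0},{"tx":0,"ty":0,"tz":-0.02,"ax":0,"ay":0,"az":0},{"tx":0,"ty":0,"tz":-0.06,"ax":0,"ay":0,"az":0},{"tx":0,"ty":0,"tz":-0.1,"ax":0,"ay":0,"az":0},{"tx":0,"ty":0,"tz":-0.1,"ax":0,"ay":0,"az":0}], hand=255, force=25)

```text
clock: 2.9
tool_pos: [0.5622, -0.3129, 0.1454]
eef_rot: [[0.961, -0.275, 0.008], [-0.275, -0.961, -0.004], [0.009, 0.002, -1.0]]
wrist_force: [0.4, -0.7, -0.1]
gripper_width: 0.029
finger_force: 25.2
```

```bash
python3 - <<'E'
from h import *
go([.448,.035,.16]);go([.448,.035,.16],-106)
for n in('side',):
    d=cam(n);W=cloud(d);hsv=cv2.cvtColor(d['img'],cv2.COLOR_BGR2HSV).astype(int)
    m=((hsv[...,0]<8)|(hsv[...,0]>172))&(hsv[...,1]>130)&(W[...,0]>.5)&(W[...,0]<.62)&(abs(W[...,1]+.31)<.06)&(W[...,2]>.06)&(W[...,2]<.2)
    p=W[m];print(m.sum(),p.mean(0),p.min(0),p.max(0))
s=env.read_state();print(s['tool_pos'],s['gripper_width'])
E
```

```text
t [-0.2568 -0.3788 -0.0214] a [0 0 0] from [ 0.5622 -0.3129  0.1454] to [0.448 0.035 0.16 ]
t [-0.2568 -0.3788 -0.0214] a [ 0.0013 -0.0057  0.0003] from [ 0.5622 -0.3129  0.1454] to [0.448 0.035 0.16 ]
18 [ 0.57462066 -0.3202901   0.15234116] [ 0.56723433 -0.34397529  0.06342001] [ 0.61445707 -0.29969315  0.18934517]
[ 0.56115457 -0.31246776  0.14277153] 0.02889648658635751
```

>>> servo_tool(steps=[{"tx":-0.03,"ty":-0.045,"tz":-0.02,"ax":0,"ay":0,"az":0},{"tx":-0.07,"ty":-0.1,"tz":-0.02,"ax":0,"ay":0,"az":0},{"tx":-0.1,"ty":-0.15,"tz":-0.02,"ax":0,"ay":0,"az":0},{"tx":-0.14,"ty":-0.2,"tz":-0.02,"ax":0,"ay":0,"az":0},{"tx":-0.17,"ty":-0.25,"tz":-0.01,"ax":0,"ay":0,"az":0},{"tx":-0.2,"ty":-0.3,"tz":0,"ax":0,"ay":0,"az":0},{"tx":-0.23,"ty":-0.34,"tz":0.02,"ax":0,"ay":0,"az":0},{"tx":-0.257,"ty":-0.379,"tz":0.05,"ax":0,"ay":0,"az":0},{"tx":-0.257,"ty":-0.379,"tz":0.05,"ax":0,"ay":0,"az":0},{"tx":-0.257,"ty":-0.379,"tz":0.05,"ax":0,"ay":0,"az":0},{"tx":-0.257,"ty":-0.379,"tz":0.05,"ax":0,"ay":0,"az":0}])

```text
clock: 4.05
tool_pos: [0.4458, 0.0357, 0.099]
eef_rot: [[0.961, -0.276, 0.001], [-0.276, -0.961, -0.0], [0.001, 0.0, -1.0]]
wrist_force: [-0.3, 0.5, -0.4]
gripper_width: 0.0288
finger_force: 25.2
```

```bash
python3 - <<'E'
from h import *
s=env.read_state();print(s['tool_pos'],s['gripper_width'],s['joints'].round(2) if hasattr(s['joints'],'round') else s['joints'])
ims=[]
for n in('top','side'):
    d=cam(n);c=proj(d,[.448,.035,.05]).astype(int); k=d['img'][c[1]-35:c[1]+35,c[0]-35:c[0]+35]
    ims.append(cv2.resize(k,(400,400),interpolation=cv2.INTER_CUBIC)); print(n,c)
    W=cloud(d);hsv=cv2.cvtColor(d['img'],cv2.COLOR_BGR2HSV).astype(int)
    m=((hsv[...,0]<8)|(hsv[...,0]>172))&(hsv[...,1]>150)&(abs(W[...,0]-.45)<.05)&(abs(W[...,1]-.035)<.05)&(W[...,2]<.15)
    p=W[m]; v,u=np.nonzero(m)
    if len(p): print(len(p),p.mean(0),p.min(0),p.max(0),u.min(),u.max(),v.min(),v.max())
cv2.imwrite('pics/g2.png',np.hstack(ims))
E
```

```text
[0.4457879  0.03571694 0.09901843] 0.02879479794116955 [ 0.22  0.07 -0.41  2.08  0.03  1.   -2.06]
top [280 223]
side [295 177]
8 [0.45586265 0.02950924 0.10926802] [0.45262341 0.02231379 0.09960332] [0.45720452 0.03550854 0.11773635] 296 297 165 170
```

View pics/g2.png

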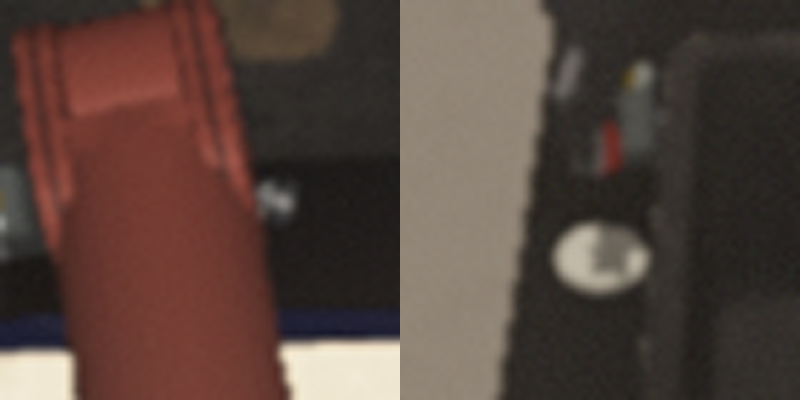

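Side crop: the disc spans columns 553–650 and rows 221–295, and the cap's red edge is at column 622, so x lines up. I'll work out the disc centre in both cameras.

```bash
python3 - <<'E'
from h import *
for n,z in(('top',.008),('side',.008)):
    d=cam(n);C=np.linalg.inv(d['view'])
    I=np.load(n+'0.npz')['img']; W=np.load(n+'0.npz')['W']
    u0,v0=proj(d,[.447,.034,.008]).round().astype(int)
    k=cv2.resize(I[v0-14:v0+15,u0-14:u0+15].max(2),None,fx=8,fy=8,interpolation=cv2.INTER_CUBIC)
    # exclude beige floor: keep component at centre
    _,b=cv2.threshold(k,0,255,cv2.THRESH_OTSU)
    b=cv2.morphologyEx(b,cv2.MORPH_OPEN,np.ones((25,25)))
    N,L,st,ce=cv2.connectedComponentsWithStats(b);i=L[116,116]
    h=max(cv2.findContours((L==i).astype('uint8'),0,1)[0],key=cv2.contourArea);(c,r,a)=cv2.fitEllipse(cv2.convexHull(h))
    u=u0-14+(c[0]+.5)/8-.5; v=v0-14+(c[1]+.5)/8-.5
    q=C[:3,:3]@[(u-d['cx'])/d['f'],(v-d['cy'])/d['f'],1]
    print(n,(u,v),np.array(r)/8,(C[:3,3]+q*(z-C[2,3])/q[2]).round(4))
E
```

```text
top (np.float64(281.96655464172363), np.float64(225.0431137084961)) [17.33280945 17.62800407] [0.4464 0.0347 0.008 ]
side (np.float64(294.784423828125), np.float64(186.45704078674316)) [12.06028652 16.68187332] [0.4463 0.0292 0.008 ]
```

>>> servo_tool(steps=[{"tx":0.001,"ty":0.003,"tz":0.03,"ax":0,"ay":0,"az":0},{"tx":0.001,"ty":0.003,"tz":0.06,"ax":0,"ay":0,"az":0},{"tx":0.001,"ty":0.003,"tz":0.08,"ax":0,"ay":0,"az":0},{"tx":0.001,"ty":0.003,"tz":0.086,"ax":0,"ay":0,"az":0},{"tx":0.001,"ty":0.003,"tz":0.09,"ax":0,"ay":0,"az":0},{"tx":0.001,"ty":0.003,"tz":0.095,"ax":0,"ay":0,"az":0},{"tx":0.001,"ty":0.003,"tz":0.1,"ax":0,"ay":0,"az":0},{"tx":0.001,"ty":0.003,"tz":0.104,"ax":0,"ay":0,"az":0},{"tx":0.001,"ty":0.003,"tz":0.104,"ax":0,"ay":0,"az":0}])

```text
clock: 5.15
tool_pos: [0.4453, 0.0342, 0.0152]
eef_rot: [[0.961, -0.275, -0.0], [-0.275, -0.961, 0.0], [-0.0, 0.0, -1.0]]
wrist_force: [0.7, -0.2, 0.1]
gripper_width: 0.0289
finger_force: 25.2
```

>>> servo_tool(steps=[{"tx":0,"ty":0,"tz":0.002,"ax":0,"ay":0,"az":0},{"tx":0,"ty":0,"tz":0.002,"ax":0,"ay":0,"az":0}])

```text
clock: 5.35
tool_pos: [0.4456, 0.0343, 0.0142]
eef_rot: [[0.961, -0.275, 0.0], [-0.275, -0.961, -0.0], [0.0, -0.0, -1.0]]
wrist_force: [-1.5, -0.3, 3.7]
gripper_width: 0.0289
finger_force: 25.6
```

>>> servo_tool(steps=[{"tx":0,"ty":0,"tz":0,"ax":0,"ay":0,"az":0},{"tx":0,"ty":0,"tz":0,"ax":0,"ay":0,"az":0},{"tx":0,"ty":0,"tz":0,"ax":0,"ay":0,"az":0},{"tx":0,"ty":0,"tz":0,"ax":0,"ay":0,"az":0},{"tx":0,"ty":0,"tz":-0.03,"ax":0,"ay":0,"az":0},{"tx":0,"ty":0,"tz":-0.08,"ax":0,"ay":0,"az":0},{"tx":0,"ty":0,"tz":-0.14,"ax":0,"ay":0,"az":0},{"tx":0,"ty":0,"tz":-0.16,"ax":0,"ay":0,"az":0},{"tx":0,"ty":0,"tz":-0.16,"ax":0,"ay":0,"az":0}], hand=90)

```text
clock: 6.25
tool_pos: [0.4472, 0.0344, 0.1446]
eef_rot: [[0.961, -0.275, 0.005], [-0.275, -0.961, -0.0], [0.005, -0.001, -1.0]]
wrist_force: [0.1, -0.1, -0.1]
gripper_width: 0.0556
finger_force: 0.0
```

```bash
cat >> h.py <<'E'
def ear(x,y,z,th):  # blue frame to world (th opening, clockwise)
    c,s=np.cos(-th),np.sin(-th); return cl(.045+c*x-s*y,s*x+c*y,z)
E
python3 - <<'E'
from h import *
d=cam('side');W=cloud(d);hsv=cv2.cvtColor(d['img'],cv2.COLOR_BGR2HSV).astype(int);H,S,V=hsv[...,0],hsv[...,1],hsv[...,2]
m=((H<8)|(H>172))&(S>130)&(abs(W[...,0]-.45)<.05)&(abs(W[...,1]-.03)<.05)&(W[...,2]<.15)
p=W[m];print('cap',len(p),p.mean(0).round(4),p.min(0).round(3),p.max(0).round(3))
m=(H>98)&(H<128)&(S>110)&(W[...,2]>.062)&(abs(W[...,0]-.6)<.08)&(abs(W[...,1]+.22)<.08)
p=W[m];print('ear',p.mean(0).round(4))
for th in(.7,.8,.9): print(th,ear(-.153,.010,.075,th).round(4))
from scipy.spatial.transform import Rotation
s=env.read_state();print(s['tool_pos'],s['joints'])
E
```

```text
cap 51 [0.4444 0.0313 0.0242] [ 0.422  0.017 -0.004] [0.456 0.08  0.037]
ear [ 0.5964 -0.2028  0.072 ]
0.7 [ 0.5822 -0.2048  0.075 ]
0.8 [ 0.5959 -0.1978  0.075 ]
0.9 [ 0.6101 -0.1922  0.075 ]
[0.44605276 0.03417875 0.1426206 ] [ 0.2352922   0.01091566 -0.41023185  2.0318842   0.00561964  1.09728544
 -2.02689561]
```

```bash
cat >> h.py <<'E'
from scipy.spatial.transform import Rotation as Q
def rows(L):  # L: list of (p,yaw)
    s=env.read_state(); R=np.array(s['eef_rot']); o=np.array(s['tool_pos'])
    for p,yaw in L:
        a=np.radians(yaw);y=np.array([np.cos(a),np.sin(a),0]);z=np.array([0,0,-1.])
        t=R.T@(np.array(p)-o)/.8; r=Q.from_matrix(R.T@np.stack([np.cross(y,z),y,z],1)).as_rotvec()/(np.pi/2)
        print('t',t.round(3),'a',r.round(3),np.round(p,3))
E
python3 - <<'E'
from h import *
p=ear(-.155,.0415,.14,.82);rows([(p,-136),(p-[0,0,.092],-136)])
E
```

```text
t [0.29  0.196 0.004] a [-0.001 -0.001  0.334] [ 0.626 -0.18   0.14 ]
t [0.29  0.196 0.119] a [-0.001 -0.001  0.334] [ 0.626 -0.18   0.048]
```

>>> servo_tool(steps=[{"tx":0.04,"ty":0.03,"tz":0,"ax":0,"ay":0,"az":0.08},{"tx":0.09,"ty":0.06,"tz":0,"ax":0,"ay":0,"az":0.16},{"tx":0.14,"ty":0.09,"tz":0,"ax":0,"ay":0,"az":0.25},{"tx":0.19,"ty":0.13,"tz":0,"ax":0,"ay":0,"az":0.33},{"tx":0.24,"ty":0.16,"tz":0,"ax":0,"ay":0,"az":0.334},{"tx":0.29,"ty":0.196,"tz":0.004,"ax":0,"ay":0,"az":0.334},{"tx":0.29,"ty":0.196,"tz":0.004,"ax":0,"ay":0,"az":0.334},{"tx":0.29,"ty":0.196,"tz":0.004,"ax":0,"ay":0,"az":0.334},{"tx":0.29,"ty":0.196,"tz":0.05,"ax":0,"ay":0,"az":0.334},{"tx":0.29,"ty":0.196,"tz":0.1,"ax":0,"ay":0,"az":0.334},{"tx":0.29,"ty":0.196,"tz":0.119,"ax":0,"ay":0,"az":0.334},{"tx":0.29,"ty":0.196,"tz":0.119,"ax":0,"ay":0,"az":0.334},{"tx":0.29,"ty":0.196,"tz":0.119,"ax":0,"ay":0,"az":0.334}], hand=255)

```text
clock: 7.6
tool_pos: [0.6259, -0.1798, 0.0478]
eef_rot: [[0.695, -0.719, 0.001], [-0.719, -0.695, 0.0], [0.001, -0.001, -1.0]]
wrist_force: [0.8, -0.5, 0.2]
gripper_width: 0.0
finger_force: 0.0
```

```bash
python3 - <<'E'
from h import *
s=env.read_state();print(s['gripper_width'],s['joints'])
rows([(ear(-.155,.0305,.048,th),-106-36.6*th) for th in np.arange(.8,-.01,-.05)])
E
```

```text
1.68644417750821e-05 [ 0.3688513   0.49210286 -0.20434313  1.64239283  0.11264818  1.01766852
 -2.24421792]
t [-0.005  0.017 -0.   ] a [-0.    -0.    -0.008] [ 0.613 -0.186  0.048]
t [-0.01   0.026 -0.   ] a [-0.    -0.    -0.028] [ 0.605 -0.189  0.048]
t [-0.013  0.035 -0.   ] a [-0.    -0.    -0.048] [ 0.598 -0.192  0.048]
t [-0.017  0.045 -0.   ] a [-0.    -0.    -0.069] [ 0.591 -0.195  0.048]
t [-0.02   0.054 -0.   ] a [-0.    -0.    -0.089] [ 0.584 -0.199  0.048]
t [-0.022  0.064 -0.   ] a [-0.    -0.    -0.109] [ 0.577 -0.203  0.048]
t [-0.024  0.073 -0.   ] a [-0.   -0.   -0.13] [ 0.57  -0.207  0.048]
t [-0.025  0.083 -0.   ] a [-0.   -0.   -0.15] [ 0.564 -0.211  0.048]
t [-0.026  0.093 -0.   ] a [-0.   -0.   -0.17] [ 0.558 -0.216  0.048]
t [-0.027  0.103 -0.   ] a [-0.    -0.    -0.191] [ 0.552 -0.222  0.048]
t [-0.027  0.113 -0.   ] a [-0.    -0.    -0.211] [ 0.546 -0.227  0.048]
t [-0.026  0.122 -0.   ] a [-0.    -0.001 -0.231] [ 0.541 -0.233  0.048]
t [-0.025  0.132 -0.   ] a [-0.    -0.001 -0.252] [ 0.536 -0.239  0.048]
t [-0.024  0.142 -0.   ] a [-0.    -0.001 -0.272] [ 0.531 -0.245  0.048]
t [-0.022  0.152 -0.   ] a [-0.    -0.001 -0.292] [ 0.527 -0.252  0.048]
t [-0.019  0.161 -0.   ] a [-0.    -0.001 -0.313] [ 0.522 -0.258  0.048]
t [-0.016  0.171 -0.   ] a [-0.    -0.001 -0.333] [ 0.519 -0.265  0.048]
```

>>> servo_tool(steps=[{"tx":-0.005,"ty":0.017,"tz":0,"ax":0,"ay":0,"az":-0.008},{"tx":-0.01,"ty":0.026,"tz":0,"ax":0,"ay":0,"az":-0.028},{"tx":-0.013,"ty":0.035,"tz":0,"ax":0,"ay":0,"az":-0.048},{"tx":-0.017,"ty":0.045,"tz":0,"ax":0,"ay":0,"az":-0.069},{"tx":-0.02,"ty":0.054,"tz":0,"ax":0,"ay":0,"az":-0.089},{"tx":-0.022,"ty":0.064,"tz":0,"ax":0,"ay":0,"az":-0.109},{"tx":-0.024,"ty":0.073,"tz":0,"ax":0,"ay":0,"az":-0.13},{"tx":-0.025,"ty":0.083,"tz":0,"ax":0,"ay":0,"az":-0.15},{"tx":-0.026,"ty":0.093,"tz":0,"ax":0,"ay":0,"az":-0.17},{"tx":-0.027,"ty":0.103,"tz":0,"ax":0,"ay":0,"az":-0.191},{"tx":-0.027,"ty":0.113,"tz":0,"ax":0,"ay":0,"az":-0.211},{"tx":-0.026,"ty":0.122,"tz":0,"ax":0,"ay":0,"az":-0.231},{"tx":-0.025,"ty":0.132,"tz":0,"ax":0,"ay":0,"az":-0.252},{"tx":-0.024,"ty":0.142,"tz":0,"ax":0,"ay":0,"az":-0.272},{"tx":-0.022,"ty":0.152,"tz":0,"ax":0,"ay":0,"az":-0.292},{"tx":-0.019,"ty":0.161,"tz":0,"ax":0,"ay":0,"az":-0.313},{"tx":-0.016,"ty":0.168,"tz":0,"ax":0,"ay":0,"az":-0.33},{"tx":-0.016,"ty":0.168,"tz":0,"ax":0,"ay":0,"az":-0.33}])

```text
clock: 9.4
tool_pos: [0.5192, -0.2663, 0.0482]
eef_rot: [[0.959, -0.282, 0.002], [-0.282, -0.959, -0.002], [0.002, 0.001, -1.0]]
wrist_force: [0.4, 0.2, 1.2]
gripper_width: 0.0001
finger_force: 0.0
```

```bash
python3 - <<'E'
from h import *
d=cam('side');cv2.imwrite('pics/g3.png',cv2.resize(d['img'][190:290,270:400],None,fx=5,fy=5,interpolation=cv2.INTER_CUBIC))
rows([(ear(-.155,.0305,.048,0),-106)])
E
```

```text
t [-0.001  0.     0.   ] a [ 0.001 -0.001 -0.005] [ 0.519 -0.265  0.048]
```

View pics/g3.png

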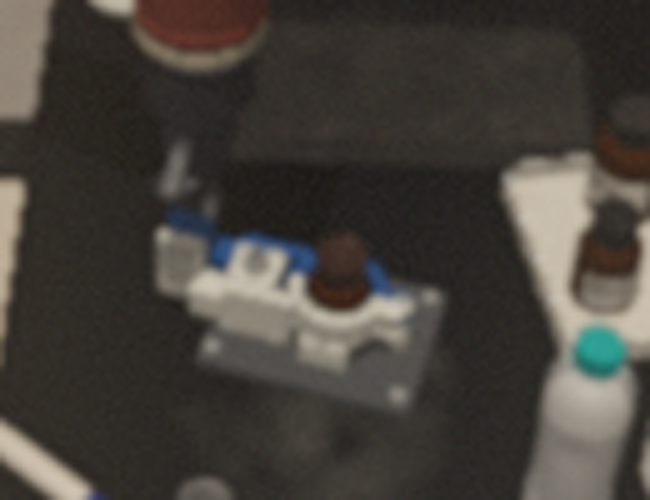

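The blue half is almost shut: its ear at (190,220) stands behind the silver ear at (180,260), and the vial is still upright. I'll push gently to the stop.

>>> servo_tool(steps=[{"tx":0,"ty":0.002,"tz":0,"ax":0,"ay":0,"az":-0.005},{"tx":0,"ty":0.004,"tz":0,"ax":0,"ay":0,"az":-0.005},{"tx":0,"ty":0.004,"tz":0,"ax":0,"ay":0,"az":-0.005}])

```text
clock: 9.75
tool_pos: [0.5189, -0.2675, 0.0467]
eef_rot: [[0.962, -0.273, 0.0], [-0.273, -0.962, -0.0], [0.0, 0.0, -1.0]]
wrist_force: [0.8, 0.2, -0.0]
gripper_width: 0.0
finger_force: 0.0
```

>>> servo_tool(steps=[{"tx":0,"ty":0.002,"tz":0,"ax":0,"ay":0,"az":0},{"tx":0,"ty":0.003,"tz":0,"ax":0,"ay":0,"az":0},{"tx":0,"ty":0.003,"tz":0,"ax":0,"ay":0,"az":0}])

```text
clock: 10.05
tool_pos: [0.5188, -0.2679, 0.0466]
eef_rot: [[0.962, -0.272, 0.0], [-0.272, -0.962, 0.002], [-0.0, -0.002, -1.0]]
wrist_force: [0.6, 6.2, 3.1]
gripper_width: 0.0001
finger_force: 2.9
```

>>> servo_tool(steps=[{"tx":0,"ty":0.002,"tz":0,"ax":0,"ay":0,"az":0},{"tx":0,"ty":0.002,"tz":0,"ax":0,"ay":0,"az":0}])

```text
clock: 10.25
tool_pos: [0.5187, -0.268, 0.0466]
eef_rot: [[0.963, -0.271, 0.0], [-0.271, -0.963, 0.004], [-0.001, -0.003, -1.0]]
wrist_force: [0.5, 10.8, 4.7]
gripper_width: -0.0002
finger_force: 5.1
```

```bash
python3 - <<'E'
from h import *
rows([([.4535,.175,.15],-106)])
E
```

```text
t [-0.229 -0.511 -0.127] a [-0.002  0.     0.003] [0.454 0.175 0.15 ]
```

>>> servo_tool(steps=[{"tx":0,"ty":-0.03,"tz":0,"ax":0,"ay":0,"az":0},{"tx":0,"ty":-0.04,"tz":-0.05,"ax":0,"ay":0,"az":0},{"tx":-0.03,"ty":-0.08,"tz":-0.1,"ax":0,"ay":0,"az":0},{"tx":-0.055,"ty":-0.13,"tz":-0.127,"ax":0,"ay":0,"az":0},{"tx":-0.08,"ty":-0.18,"tz":-0.127,"ax":0,"ay":0,"az":0},{"tx":-0.105,"ty":-0.235,"tz":-0.127,"ax":0,"ay":0,"az":0},{"tx":-0.13,"ty":-0.29,"tz":-0.127,"ax":0,"ay":0,"az":0},{"tx":-0.155,"ty":-0.345,"tz":-0.127,"ax":0,"ay":0,"az":0},{"tx":-0.18,"ty":-0.4,"tz":-0.127,"ax":0,"ay":0,"az":0},{"tx":-0.205,"ty":-0.46,"tz":-0.127,"ax":0,"ay":0,"az":0},{"tx":-0.229,"ty":-0.511,"tz":-0.127,"ax":0,"ay":0,"az":0},{"tx":-0.229,"ty":-0.511,"tz":-0.127,"ax":0,"ay":0,"az":0},{"tx":-0.229,"ty":-0.511,"tz":-0.127,"ax":0,"ay":0,"az":0},{"tx":-0.229,"ty":-0.511,"tz":-0.127,"ax":0,"ay":0,"az":0}], hand=110)

```text
clock: 11.65
tool_pos: [0.4535, 0.1708, 0.148]
eef_rot: [[0.962, -0.274, -0.0], [-0.274, -0.962, -0.001], [-0.0, 0.001, -1.0]]
wrist_force: [0.3, -0.4, -1.0]
gripper_width: 0.0485
finger_force: 0.0
```

```bash
python3 - <<'E'
from h import *
s=env.read_state();print(s['gripper_width'],s['joints'])
rows([([.4535,.175,.066],-106)])
d=cam('side');W=cloud(d);hsv=cv2.cvtColor(d['img'],cv2.COLOR_BGR2HSV).astype(int);H,S,V=hsv[...,0],hsv[...,1],hsv[...,2]
m=(H>20)&(H<35)&(S>120)&(V>100)&(abs(W[...,0]-.453)<.03)&(abs(W[...,1]-.175)<.03)
p=W[m];print(len(p),p.mean(0),p.min(0),p.max(0))
b=(H>98)&(H<128)&(S>110)&(W[...,2]>.062)&(abs(W[...,0]-.55)<.08)&(abs(W[...,1]+.27)<.08)
p=W[b];print('ear',p.mean(0).round(4),ear(-.153,.010,.075,0))
m=((H<8)|(H>172))&(S>130)&(abs(W[...,0]-.45)<.03)&(abs(W[...,1]-.03)<.03)&(W[...,2]<.05)
p=W[m];print('cap',len(p),p.mean(0).round(4),p.min(0).round(3),p.max(0).round(3))
E
```

```text
0.048492342296509304 [ 0.16018568  0.10793969 -0.64135632  1.93530471  0.07207475  1.12118206
 -2.35863237]
t [-0.001 -0.005  0.102] a [0.    0.    0.001] [0.454 0.175 0.066]
26 [0.45297697 0.17234567 0.07088354] [0.44056301 0.16467846 0.05217154] [0.45938174 0.19312621 0.08410234]
ear [ 0.5177 -0.2888  0.0718] [ 0.51494011 -0.28561855  0.075     ]
cap 44 [0.4445 0.0286 0.0263] [0.431 0.014 0.006] [0.456 0.046 0.036]
```

>>> servo_tool(steps=[{"tx":-0.001,"ty":-0.005,"tz":0.04,"ax":0,"ay":0,"az":0},{"tx":-0.001,"ty":-0.005,"tz":0.08,"ax":0,"ay":0,"az":0},{"tx":-0.001,"ty":-0.005,"tz":0.1,"ax":0,"ay":0,"az":0},{"tx":-0.001,"ty":-0.005,"tz":0.111,"ax":0,"ay":0,"az":0},{"tx":-0.001,"ty":-0.005,"tz":0.111,"ax":0,"ay":0,"az":0},{"tx":-0.001,"ty":-0.005,"tz":0.111,"ax":0,"ay":0,"az":0}])

```text
clock: 12.3
tool_pos: [0.4542, 0.1757, 0.0601]
eef_rot: [[0.962, -0.274, 0.001], [-0.274, -0.962, 0.0], [0.001, -0.0, -1.0]]
wrist_force: [0.5, -0.3, 0.2]
gripper_width: 0.0484
finger_force: 0.0
```

>>> servo_tool(steps=[{"tx":0,"ty":0,"tz":0,"ax":0,"ay":0,"az":0},{"tx":0,"ty":0,"tz":0,"ax":0,"ay":0,"az":0},{"tx":0,"ty":0,"tz":0,"ax":0,"ay":0,"az":0},{"tx":0,"ty":0,"tz":0,"ax":0,"ay":0,"az":0},{"tx":0,"ty":0,"tz":0,"ax":0,"ay":0,"az":0},{"tx":0,"ty":0,"tz":0,"ax":0,"ay":0,"az":0},{"tx":0,"ty":0,"tz":0,"ax":0,"ay":0,"az":0}], hand=255, force=50)

```text
clock: 13.0
tool_pos: [0.4546, 0.1768, 0.0605]
eef_rot: [[0.962, -0.273, 0.002], [-0.273, -0.962, 0.001], [0.002, -0.002, -1.0]]
wrist_force: [0.5, 1.7, 7.2]
gripper_width: 0.0183
finger_force: 48.9
```

```bash
python3 - <<'E'
from h import *
p=cl(-.058,0,.125)
rows([([.4546,.1768,.155],-106),(p+[0,0,.03],-106),(p,-106)])
E
```

```text
t [ 0.    -0.    -0.118] a [-0.001 -0.001  0.002] [0.455 0.177 0.155]
t [ 0.293  0.548 -0.118] a [-0.001 -0.001  0.002] [ 0.56  -0.309  0.155]
t [ 0.293  0.548 -0.081] a [-0.001 -0.001  0.002] [ 0.56  -0.309  0.125]
```

>>> servo_tool(steps=[{"tx":0,"ty":0,"tz":-0.03,"ax":0,"ay":0,"az":0},{"tx":0,"ty":0,"tz":-0.08,"ax":0,"ay":0,"az":0},{"tx":0,"ty":0,"tz":-0.118,"ax":0,"ay":0,"az":0},{"tx":0.02,"ty":0.04,"tz":-0.118,"ax":0,"ay":0,"az":0},{"tx":0.05,"ty":0.09,"tz":-0.118,"ax":0,"ay":0,"az":0},{"tx":0.077,"ty":0.144,"tz":-0.118,"ax":0,"ay":0,"az":0},{"tx":0.104,"ty":0.195,"tz":-0.118,"ax":0,"ay":0,"az":0},{"tx":0.131,"ty":0.245,"tz":-0.118,"ax":0,"ay":0,"az":0},{"tx":0.158,"ty":0.295,"tz":-0.118,"ax":0,"ay":0,"az":0},{"tx":0.185,"ty":0.346,"tz":-0.118,"ax":0,"ay":0,"az":0},{"tx":0.212,"ty":0.397,"tz":-0.118,"ax":0,"ay":0,"az":0},{"tx":0.239,"ty":0.447,"tz":-0.118,"ax":0,"ay":0,"az":0},{"tx":0.266,"ty":0.498,"tz":-0.118,"ax":0,"ay":0,"az":0},{"tx":0.293,"ty":0.548,"tz":-0.118,"ax":0,"ay":0,"az":0},{"tx":0.293,"ty":0.548,"tz":-0.1,"ax":0,"ay":0,"az":0},{"tx":0.293,"ty":0.548,"tz":-0.081,"ax":0,"ay":0,"az":0},{"tx":0.293,"ty":0.548,"tz":-0.081,"ax":0,"ay":0,"az":0},{"tx":0.293,"ty":0.548,"tz":-0.081,"ax":0,"ay":0,"az":0},{"tx":0.293,"ty":0.548,"tz":-0.081,"ax":0,"ay":0,"az":0}])

```text
clock: 14.9
tool_pos: [0.5598, -0.3087, 0.125]
eef_rot: [[0.962, -0.272, 0.001], [-0.272, -0.962, -0.0], [0.001, -0.0, -1.0]]
wrist_force: [-0.5, -0.3, -0.1]
gripper_width: 0.0182
finger_force: 50.7
```

```bash
python3 - <<'E'
from h import *
s=env.read_state();print(s['tool_pos'],s['gripper_width'])
k=0
for i in range(6):
    d=cam('side'); k=k+d['img'].astype(float)/6
c=proj(d,cl(-.058,0,.07)).astype(int);print(c)
cv2.imwrite('pics/g4.png',cv2.resize(k[c[1]-30:c[1]+25,c[0]-30:c[0]+30].clip(0,255).astype('uint8'),None,fx=10,fy=10,interpolation=cv2.INTER_CUBIC))
p=np.array(s['tool_pos'])
print('tip',proj(d,p-[0,0,.0495])-c+30,'knob',proj(d,p-[0,0,-.01])-c+30,'hole',proj(d,cl(-.058,0,.062))-c+30)
E
```

```text
[ 0.55976927 -0.30868946  0.12496522] 0.018240095522902372
[320 239]
tip [30.87330662 29.01835781] knob [31.34393064 16.78701486] hole [30.90931693 31.76368628]
```

View pics/g4.png

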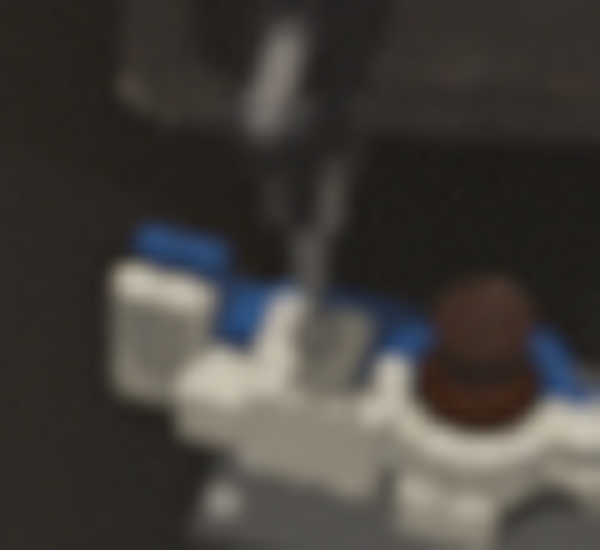

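Side crop: the pin shaft is at about (315,270), just above the boss. The silver ear's top is at (165,275) and the vial top at (485,305). I'll compare these with the model's projection.

```bash
python3 - <<'E'
from h import *
d=cam('side');c=np.array([320,239])
for n,p in dict(earTopL=cl(-.124,-.014,.075),earTopR=cl(-.092,-.014,.075),vialtop=cl(0,0,.088),lugUL=cl(-.074,-.016,.054),lugUR=cl(-.042,-.016,.054),hole=cl(-.058,0,.062),bossL=cl(-.068,0,.062),bossR=cl(-.048,0,.062),scr=cl(-.065,-.045,.012)).items(): print(n,((proj(d,p)-c+30+.5)*10).round())
W=cloud(d)
k=0
for i in range(5): k=k+cam('side')['img'].astype(float)/5
# rows profile
g=k.mean(2)
for v in (c[1]-30+24,c[1]-30+26,c[1]-30+28,c[1]-30+31,c[1]-30+33,c[1]-30+35): print(v-209,g[v,c[0]-10:c[0]+14].round().astype(int))
E
```

```text
earTopL [116. 279.]
earTopR [206. 302.]
vialtop [483. 313.]
lugUL [254. 361.]
lugUR [345. 384.]
hole [314. 323.]
bossL [286. 316.]
bossR [342. 330.]
scr [251. 511.]
24 [73 65 53 38 31 30 29 31 42 60 72 72 59 40 32 29 29 30 29 30 28 28 29 27]
26 [70 68 58 42 34 31 29 29 42 65 77 75 56 35 29 28 29 29 29 29 28 29 30 28]
28 [113  84  66  61  60  59  58  66  81  88  84  75  58  40  35  34  32  30
  27  30  29  29  29  31]
31 [117  88  74  80  86  94 126 161 170 148 113  85  77  81  85  85  75  62
  53  50  49  46  43  44]
33 [106  84  72  68  74 109 153 175 161 125  98  91  88  91 101 104  92  71
  58  64  72  72  67  55]
35 [145 159 156 139 131 150 176 181 159 120  95  90  93 100 104  99  80  80
 109 121 104  74  54  43]
```

>>> servo_tool(steps=[{"tx":0.002,"ty":0,"tz":0,"ax":0,"ay":0,"az":0},{"tx":0.002,"ty":0,"tz":0.008,"ax":0,"ay":0,"az":0},{"tx":0.002,"ty":0,"tz":0.014,"ax":0,"ay":0,"az":0},{"tx":0.002,"ty":0,"tz":0.018,"ax":0,"ay":0,"az":0},{"tx":0.002,"ty":0,"tz":0.022,"ax":0,"ay":0,"az":0},{"tx":0.002,"ty":0,"tz":0.026,"ax":0,"ay":0,"az":0},{"tx":0.002,"ty":0,"tz":0.026,"ax":0,"ay":0,"az":0}])

```text
clock: 16.2
tool_pos: [0.5605, -0.3101, 0.1027]
eef_rot: [[0.962, -0.273, -0.001], [-0.273, -0.962, 0.0], [-0.001, -0.0, -1.0]]
wrist_force: [0.7, -0.7, -0.9]
gripper_width: 0.0184
finger_force: 50.7
```

>>> servo_tool(steps=[{"tx":0,"ty":0,"tz":0.005,"ax":0,"ay":0,"az":0},{"tx":0,"ty":0,"tz":0.01,"ax":0,"ay":0,"az":0},{"tx":0,"ty":0,"tz":0.015,"ax":0,"ay":0,"az":0},{"tx":0,"ty":0,"tz":0.02,"ax":0,"ay":0,"az":0},{"tx":0,"ty":0,"tz":0.02,"ax":0,"ay":0,"az":0}])

```text
clock: 16.7
tool_pos: [0.5603, -0.31, 0.0865]
eef_rot: [[0.962, -0.273, -0.001], [-0.273, -0.962, 0.001], [-0.001, -0.0, -1.0]]
wrist_force: [1.1, -0.5, -1.3]
gripper_width: 0.0183
finger_force: 50.7
```

Free so far, with the tip inside the blue lug. Carrying on to home at TCP z ≈ 0.0665.

>>> servo_tool(steps=[{"tx":0,"ty":0,"tz":0.005,"ax":0,"ay":0,"az":0},{"tx":0,"ty":0,"tz":0.01,"ax":0,"ay":0,"az":0},{"tx":0,"ty":0,"tz":0.015,"ax":0,"ay":0,"az":0},{"tx":0,"ty":0,"tz":0.02,"ax":0,"ay":0,"az":0},{"tx":0,"ty":0,"tz":0.025,"ax":0,"ay":0,"az":0},{"tx":0,"ty":0,"tz":0.026,"ax":0,"ay":0,"az":0},{"tx":0,"ty":0,"tz":0.026,"ax":0,"ay":0,"az":0}])

```text
clock: 17.4
tool_pos: [0.5607, -0.3102, 0.0666]
eef_rot: [[0.962, -0.273, -0.0], [-0.273, -0.962, 0.0], [-0.0, 0.0, -1.0]]
wrist_force: [-1.1, 0.4, 1.3]
gripper_width: 0.0181
finger_force: 51.0
```

>>> servo_tool(steps=[{"tx":0,"ty":0,"tz":0.002,"ax":0,"ay":0,"az":0},{"tx":0,"ty":0,"tz":0.002,"ax":0,"ay":0,"az":0},{"tx":0,"ty":0,"tz":0.002,"ax":0,"ay":0,"az":0}])

```text
clock: 17.7
tool_pos: [0.5609, -0.3103, 0.0665]
eef_rot: [[0.962, -0.273, 0.0], [-0.273, -0.962, -0.001], [0.001, 0.0, -1.0]]
wrist_force: [-6.0, 4.1, 13.0]
gripper_width: 0.018
finger_force: 52.3
```

```bash
python3 - <<'E'
from h import *
p=cl(-.110,-.0005,.056)
rows([(p+[0,0,.08],-106),(p,-106)])
E
```

```text
t [-0.066 -0.001 -0.087] a [ 0.    -0.     0.001] [ 0.51  -0.295  0.136]
t [-0.066 -0.001  0.013] a [ 0.    -0.     0.001] [ 0.51  -0.295  0.056]
```

>>> servo_tool(steps=[{"tx":0,"ty":0,"tz":0,"ax":0,"ay":0,"az":0},{"tx":0,"ty":0,"tz":0,"ax":0,"ay":0,"az":0},{"tx":0,"ty":0,"tz":0,"ax":0,"ay":0,"az":0},{"tx":0,"ty":0,"tz":0,"ax":0,"ay":0,"az":0},{"tx":0,"ty":0,"tz":0,"ax":0,"ay":0,"az":0},{"tx":0,"ty":0,"tz":-0.02,"ax":0,"ay":0,"az":0},{"tx":0,"ty":0,"tz":-0.06,"ax":0,"ay":0,"az":0},{"tx":0,"ty":0,"tz":-0.09,"ax":0,"ay":0,"az":0},{"tx":0,"ty":0,"tz":-0.09,"ax":0,"ay":0,"az":0},{"tx":0,"ty":0,"tz":-0.09,"ax":0,"ay":0,"az":0}], hand=110, force=40)

```text
clock: 18.7
tool_pos: [0.5612, -0.3104, 0.1383]
eef_rot: [[0.962, -0.273, 0.002], [-0.273, -0.962, -0.001], [0.002, 0.0, -1.0]]
wrist_force: [-0.5, -1.1, -0.7]
gripper_width: 0.0488
finger_force: 0.0
```

```bash
python3 - <<'E'
from h import *
s=env.read_state();print(s['gripper_width'])
p=cl(-.110,-.0005,.056)
rows([(p+[0,0,.08],-106),(p,-106)])
k=0
for i in range(4):
    d=cam('side'); k=k+d['img'].astype(float)/4
cv2.imwrite('pics/g5.png',cv2.resize(k[209:264,290:350].clip(0,255).astype('uint8'),None,fx=8,fy=8,interpolation=cv2.INTER_CUBIC))
W=cloud(d);hsv=cv2.cvtColor(d['img'],cv2.COLOR_BGR2HSV).astype(int);H,S,V=hsv[...,0],hsv[...,1],hsv[...,2]
m=(H>20)&(H<35)&(S>120)&(V>100)&(abs(W[...,0]-.56)<.04)&(abs(W[...,1]+.31)<.04)
q=W[m];print(len(q),q.mean(0),q.max(0))
E
```

```text
0.0487648587391637
t [-0.067 -0.001  0.003] a [ 0.    -0.001  0.002] [ 0.51  -0.295  0.136]
t [-0.067 -0.001  0.103] a [ 0.    -0.001  0.002] [ 0.51  -0.295  0.056]
41 [ 0.55966099 -0.31546897  0.08041201] [ 0.56726951 -0.30292939  0.09089263]
```

View pics/g5.png

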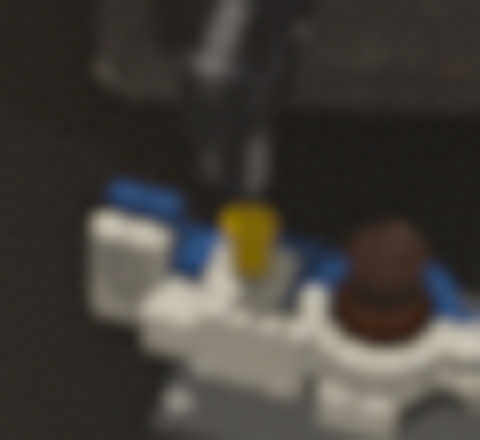

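The yellow knob is seated on the boss at (250,240), its top at about z 0.09, and the half is still shut. Now the ears.

>>> servo_tool(steps=[{"tx":-0.03,"ty":0,"tz":0,"ax":0,"ay":0,"az":0},{"tx":-0.069,"ty":-0.001,"tz":0,"ax":0,"ay":0,"az":0},{"tx":-0.069,"ty":-0.001,"tz":0,"ax":0,"ay":0,"az":0},{"tx":-0.069,"ty":-0.001,"tz":0.03,"ax":0,"ay":0,"az":0},{"tx":-0.069,"ty":-0.001,"tz":0.06,"ax":0,"ay":0,"az":0},{"tx":-0.069,"ty":-0.001,"tz":0.085,"ax":0,"ay":0,"az":0},{"tx":-0.069,"ty":-0.001,"tz":0.105,"ax":0,"ay":0,"az":0},{"tx":-0.069,"ty":-0.001,"tz":0.105,"ax":0,"ay":0,"az":0},{"tx":-0.069,"ty":-0.001,"tz":0.105,"ax":0,"ay":0,"az":0}])

```text
clock: 19.8
tool_pos: [0.5081, -0.2943, 0.053]
eef_rot: [[0.962, -0.273, -0.0], [-0.273, -0.962, 0.0], [-0.0, -0.0, -1.0]]
wrist_force: [1.0, -1.3, -0.3]
gripper_width: 0.0484
finger_force: 0.0
```

>>> servo_tool(steps=[{"tx":0,"ty":0,"tz":0,"ax":0,"ay":0,"az":0},{"tx":0,"ty":0,"tz":0,"ax":0,"ay":0,"az":0},{"tx":0,"ty":0,"tz":0,"ax":0,"ay":0,"az":0},{"tx":0,"ty":0,"tz":0,"ax":0,"ay":0,"az":0},{"tx":0,"ty":0,"tz":0,"ax":0,"ay":0,"az":0},{"tx":0,"ty":0,"tz":0,"ax":0,"ay":0,"az":0},{"tx":0,"ty":0,"tz":0,"ax":0,"ay":0,"az":0},{"tx":0,"ty":0,"tz":0,"ax":0,"ay":0,"az":0}], hand=255, force=40)

```text
clock: 20.6
tool_pos: [0.5089, -0.2941, 0.0543]
eef_rot: [[0.962, -0.273, 0.002], [-0.273, -0.962, -0.0], [0.002, -0.0, -1.0]]
wrist_force: [-1.6, 3.1, 6.2]
gripper_width: 0.0266
finger_force: 40.1
```

```bash
python3 - <<'E'
from h import *
d=cam('side');cv2.imwrite('pics/g6.png',cv2.resize(d['img'][130:330,250:450],None,fx=3,fy=3,interpolation=cv2.INTER_CUBIC))
s=env.read_state();print(s['tool_pos'],s['wrist_force'],s['gripper_width'],s['finger_force'])
E
```

```text
[ 0.50886239 -0.29409277  0.05428618] [-0.32430911  2.43878574  6.61470499] 0.027325409882285705 40.09758710861206
```

View pics/g6.png

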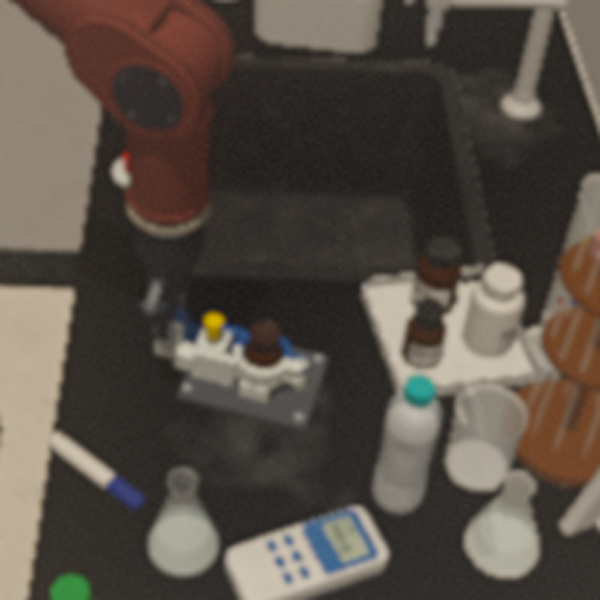

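The fingers hold both ears at (170,335), the pin is home at (213,325), the vial stands at (265,345), and the cap is on its post at (125,165). Handing in.

```bash
python3 -c "
from cell import env
print(env.finish_job())"
```

```text
the job is handed in; nothing more can be done
None
```

The job is handed in at about 21 s on the robot's clock, though the judge's verdict was not shown: the cap is on its post, the blue half is shut, the pin is fully home, and the gripper is holding both ears at 40 N with the vial still standing.

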